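Serve a caramel carton from the counter dispenser

TASK

Serve the caramel carton to the customer using fingertip pushes only: push the red peg round until the notch (the low point) of the yellow cam plate faces the nose of the slide, then push the slide's upright blue tab forward, away from the robot, until the slide is fully home and has moved the carton into the green pick-up bay. Do not touch or lift the carton yourself, leave the jar, the spinning top and the coin cup where they stand, and finish clear of everything.

Things in the scene. Friction and masses are not known exactly. Their poses are not given: they have to be found in the camera images.
- dispenser: White flat dispenser fixed to the counter, 280 x 220 mm, deck 20 mm above the counter. Origin on the counter, midway between its sides, 130 mm from its rear edge (near the robot). x points forward, the way the slide is pushed (away from the robot, up to 0.45 rad askew); y left, z up. Cam axis at x = 55, y = -40 mm; carton lane along y = 60 mm.
- cam (a joint): Angle of the yellow cam plate, rad, anticlockwise seen from above, no end stops; 0 or 2 pi when the notch faces the nose (low point). Starts 1.1 to 5.18, stays where left (friction 0.1 N m, about 3 N at the peg). Radius 42 mm, 14 mm thick, one tapered notch 32 mm wide, 24 mm deep. Within about 0.2 rad of low the nose enters; else the rim stops the slide at 0.043 m.
- cam_axis (a point): Point on the cam's axis, at the cam's top (35 mm above the counter).
- peg_top (a point): Centre of the top of the red peg on the cam: a post 12 mm thick, 30 mm from the cam axis, opposite the notch, rising from 33 to 81 mm above the counter. At the low point it stands straight forward (dispenser +x) of the cam axis. On the dispenser only the slide's tab is as high; all else is below 45 mm.
- low_point (a point): Middle of the notch's mouth, on the cam's rim circle, 42 mm from the cam axis; moves with the cam.
- low_mark (a point): Fixed point on the rim circle straight behind the cam axis (towards the slide's nose), where the notch has to be; a red line on the deck runs to it.
- slide (a joint): Travel of the slide along dispenser x, m: 0 fully back, 0.065 fully home at its stop. Starts 0 to 0.012. Friction about 2.5 N, no spring: stays where left. It has a blue crossbar, a steel nose 12 mm wide pointing forward at the cam, and a blade that pushes the carton along its lane.
- tab_top (a point): Centre of the top edge of the slide's upright blue push tab: 70 mm wide (dispenser y), 10 mm thick (x), from 21 to 81 mm above the counter; at x = -72 mm, y = 0 of the dispenser when fully back. Push its rear face, 5 mm behind this point; the space behind is free (only the deck and a flat tail below 30 mm).
- carton: Loose orange carton with a yellow band, 50 x 40 x 24 mm, 40 to 85 g, lying in the lane ahead of the slide's blade. Origin at the centre of its underside. To be moved by the slide only.
- sweet_jar: Loose amber jar with red lid, 56 mm across, 85 mm high, standing beside the dispenser. Origin at the centre of its underside. Leave alone.
- top_toy: Loose green spinning top, 52 mm across, 70 mm high, standing beside the dispenser. Origin at the centre of its underside. Leave alone.
- coin_cup: Loose blue cup, 56 mm across, 60 mm high, standing beside the dispenser. Origin at the centre of its underside. Leave alone.
- bay (a point): Centre of the pick-up bay's green floor: the front part of the carton lane, 114 mm long (dispenser x = 30 to 144 mm), 46 mm wide between aluminium walls 16 mm high (36 mm above the counter), closed in front by a 10 mm lip.
Not all that is in view belongs to the job. Of the things like the carton, leave any that is black, pink or purple; of the rest the larger one is meant.

How it is judged:
By the outcome, as a careful person would: the job done as asked, in the order asked, and still so for the second after the job is handed in, with the robot touching nothing.
It also fails if it takes over 54 s, if anything falls off the work surface, if the arm or the gripper's body presses on something with over 40 N, if the wrist force passes 120 N, or if a joint passes its speed limit or range.

ROBOT

A 6-joint arm with a two-finger parallel gripper is mounted at the origin on the work surface. World frame = base frame: x ahead of the robot, y to its left, z up, the work surface at z = 0. Lengths are in m, angles in degrees, forces in N, time in s.
With the tool pointing down it reaches from about 0.3 to 0.85 m from the base axis. Payload 4.2 kg.
Tool frame: the origin (TCP) lies at the very end of the fingers, on their centre line; the grasp point (between the pads) lies 19 mm behind it (grasp_offset is the distance from the TCP to the grasp point, in m); z points along the fingers, y is the line along which they close (so a half turn about z gives the same grasp; the last joint's range is limited). The gripper opens to 91 mm and grips with 3 to 60 N. Pads are 32 mm wide; open, the fingers measure 118 mm over their backs; the gripper's body (76 mm by 178 mm) begins 60 mm behind the grasp point.
Start: joints at [-67.323, 18.312, 89.639, -0, 72.044, -1.146], TCP at [0.232, -0.526, 0.214] pointing down, gripper open.
Joint ranges: [-177.97, 177.97], [-48.28, 115.42], [12.27, 149.76], [-77.06, 257.06], [2.81, 150.46], [-146.56, 146.56]. Speed limits (degrees/s): [147.25, 147.25, 180, 180, 180, 180].

INTERFACE

Orientations are given as [roll, pitch, yaw] about the fixed x, y, z axes, in that order (R = Rz(yaw) Ry(pitch) Rx(roll)).
In Python, from station import * gives the robot as it stands.
- The arm moves only by the shell command python3 -m inch 'ROWS'. ROWS is JSON, a list of rows, each a list of 5 numbers: the shift along the tool's x, y, z scaled (see below), then the turn about the tool's z scaled (see below), then the opening, from 0 (shut) to 1 (fully open). A call has 1 to 20 rows; each row is the pose to reach, as a shift and turn from the pose commanded when the call began, along the tool's axes at that moment; what a row does not reach only later rows make up. The controller multiplies each number of a shift by 50 cm and each number of a turn by 60 degrees. A row lasts 1/8 s, in which the tool goes at most 62.5 mm and 10.7 degrees, less where a joint would pass 70% of its speed; a pose out of reach is approached as far as the arm can. A call with a number of a shift or a turn outside -1 to 1 is refused whole. A call with a gripper value outside its range is refused whole. The fingers move at their own pace and stop on an object; the grip force is fixed at half the most. Time passes only in rows, so rows that repeat a pose let the fingers close. It gives the time, the measured TCP pose, the force, the opening and the grip force at its end, in the units of the state.
- state(): the state, without advancing time (a new reading comes with each control period).
- read_camera(name): name is "side" or "top" or "wrist"; returns a dict with "pixels" (400x640x3 uint8, red, green, blue), "fx", "fy", "cx", "cy" (pixels), "extrinsics" (4x4, takes a point from camera to world coordinates); the wrist camera has in their place "T_tool_cam" (4x4, takes a point from camera to tool coordinates, whose origin is the TCP and whose axes are the flange's). Camera axes: x right, y down, z forward; pixel columns grow to the right and rows downward; lengths in m; the calibration is good to about 2 mm. A picture is of the moment at which its call begins: read the wrist's pose just before it. There is no depth.
- job_done(): hands the job in; it is judged then, once.
Trained networks look in a picture, given as the dict that the camera call returned (one of the last four; its "shot" number tells which), for a name from the list of things; names that differ only in an ending like _2 or _b are one class to them, and where a whole thing is asked for, a point or a joint stands for the part that bears it (a point fixed in the world has none). Each returns a list of dicts, best first, with "p" (0 to 1); they miss things now and then, are a little off and sometimes report something else, mostly with a low value. They report only what shows in the picture. A call takes as long as a camera call. They do not tell look-alikes from the thing itself.
- search_frame(picture, thing): "location" ([column, row] in pixels, amid what is visible of it).
- cut_out(picture, thing): "mask" (400x640 bool, what is visible of it) and "location" ([column, row] in pixels, amid what is visible of it).
The state is a dict: "time_s": time; "joints": joint angles; "dq": joint speeds; "joint_efforts": joint torques, N m; "tcp_pos": TCP position; "orientation": TCP orientation; "force": force on the tool from outside, world axes, zero at the start; "ft_torque": the same for the moment, N m; "width": finger opening in m; "grasp_force": force on a finger pad.
Only numpy, scipy, OpenCV 4.12 (cv2) and the standard library are available. Lean on these libraries where they do the work, as an engineer would, in place of code of your own. Each camera call takes 0.05 s, during which the arm holds its last target. There are 200 camera calls.

## Working session

There is one attempt and no reset: what is moved stays moved. The work goes in short steps, Python scripts to look and compute and a shell command to move; the robot and the scene stay as the last step left them, time stands still between calls to the robot, and variables do not carry over. Pictures are saved under pics/ and viewed, at most 10 in all, crops included, and the job is handed in when it is done.

```bash
mkdir -p pics; cat > h.py <<'E'
from station import *
import numpy as np, cv2
from scipy.spatial.transform import Rotation as Ro
def T_tool(s):
    T=np.eye(4);T[:3,:3]=Ro.from_euler('xyz',s['orientation'],degrees=True).as_matrix();T[:3,3]=s['tcp_pos'];return T
def shot(n):
    s=state();p=read_camera(n)
    p2=dict(p); p2['E']=np.array(p['extrinsics']) if 'extrinsics' in p else T_tool(s)@np.array(p['T_tool_cam'])
    return p,p2['E']
def onz(p,E,uv,z):
    d=E[:3,:3]@np.array([(uv[0]-p['cx'])/p['fx'],(uv[1]-p['cy'])/p['fy'],1]);o=E[:3,3]
    return o+d*(z-o[2])/d[2]
def proj(p,E,X):
    c=np.linalg.inv(E)@np.append(X,1);return np.array([p['fx']*c[0]/c[2]+p['cx'],p['fy']*c[1]/c[2]+p['cy']])
def save(p,f): cv2.imwrite('pics/'+f,p['pixels'][:,:,::-1])
E
python3 - <<'E'
from h import *
np.set_printoptions(precision=4,suppress=True)
s=state();print(s['tcp_pos'],s['orientation'],s['width'])
ims=[]
Z=dict(cam_axis=.035,peg_top=.081,tab_top=.081,low_point=.035,carton=.03,sweet_jar=.04,top_toy=.035,coin_cup=.03,bay=.02,dispenser=.02)
for n in ['top','side']:
    p,E=shot(n);ims.append(p['pixels']);print(n,E[:3,3],E[:3,2])
    for t,z in Z.items():
        for r in search_frame(p,t)[:3]:
            print(t,round(r['p'],2),np.round(r['location']),onz(p,E,r['location'],z)[:2])
    save(p,n+'0.png')
E
```

```text
[ 0.2321 -0.5255  0.2131] [-179.8975   -0.0029   23.8215] 0.0913355235792269
top [0.3913 0.0145 0.996 ] [ 0.1407  0.0011 -0.9901]
cam_axis 0.65 [470. 159.] [ 0.6047 -0.2664]
cam_axis 0.55 [384. 169.] [ 0.5867 -0.098 ]
peg_top 0.72 [354. 182.] [ 0.554  -0.0368]
peg_top 0.66 [391. 146.] [ 0.6201 -0.1064]
tab_top 0.78 [396. 208.] [ 0.5033 -0.1124]
tab_top 0.6 [288. 171.] [0.575  0.0838]
low_point 0.6 [389. 144.] [ 0.6356 -0.1096]
carton 0.88 [396. 302.] [ 0.3335 -0.1156]
carton 0.76 [273. 223.] [0.4845 0.1165]
carton 0.6 [271. 106.] [0.7161 0.1206]
sweet_jar 0.6 [465. 107.] [ 0.7062 -0.2591]
top_toy 0.75 [472. 160.] [ 0.6029 -0.27  ]
coin_cup 0.78 [292. 171.] [0.5848 0.0799]
bay 0.77 [385. 171.] [ 0.5843 -0.1018]
dispenser 0.82 [382. 171.] [ 0.5854 -0.0963]
dispenser 0.7 [287. 170.] [0.5887 0.0903]
side [0.0955 0.6878 0.6003] [ 0.4662 -0.689  -0.5549]
cam_axis 0.82 [340. 194.] [ 0.5454 -0.0589]
peg_top 0.7 [314. 172.] [ 0.5921 -0.0338]
tab_top 0.89 [364. 192.] [ 0.4762 -0.0317]
low_point 0.92 [312. 174.] [ 0.6355 -0.0924]
carton 0.88 [236. 260.] [0.58   0.2093]
carton 0.8 [453. 226.] [ 0.3198 -0.0998]
carton 0.69 [327. 196.] [ 0.5658 -0.0437]
sweet_jar 0.85 [328. 134.] [ 0.7077 -0.2608]
top_toy 0.57 [367. 151.] [ 0.5939 -0.2524]
coin_cup 0.91 [277. 222.] [0.5926 0.083 ]
coin_cup 0.73 [362. 192.] [ 0.516  -0.0997]
coin_cup 0.61 [315. 174.] [ 0.6355 -0.1008]
bay 0.65 [340. 192.] [ 0.5606 -0.0868]
dispenser 0.58 [343. 194.] [ 0.5525 -0.0833]
dispenser 0.42 [326. 135.] [ 0.7313 -0.2878]
```

View pics/top0.png

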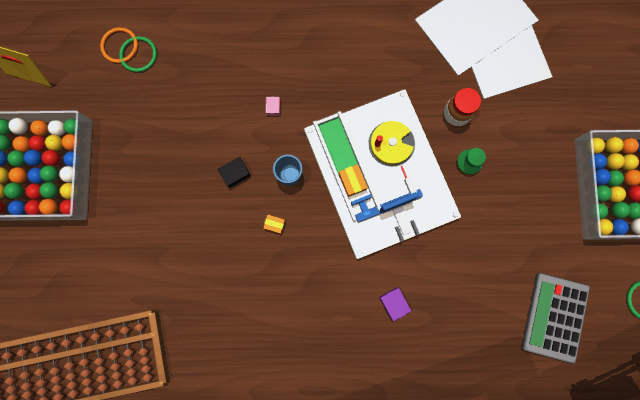

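View pics/side0.png

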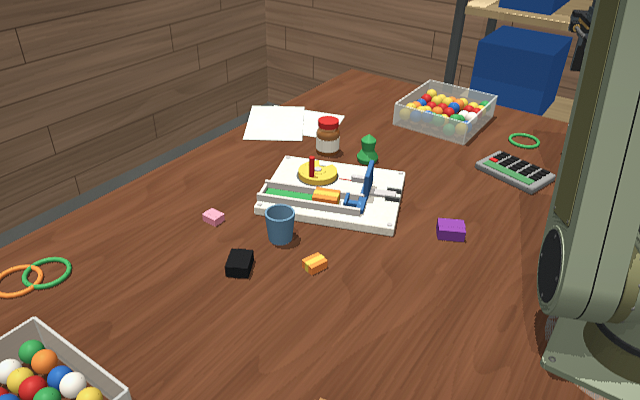

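The top view shows the dispenser with corners near (305,128), (405,91), (461,217) and (357,259). The cam is centred at (392,142), with the peg to its left and the notch to its right.

Carton candidates:
- orange/yellow in the lane at (353,180)
- small orange at (274,224)
- pink at (273,105)
- black at (234,172)
- purple at (396,304)

The one in the lane fits: it isn't an excluded colour and is the larger of the two orange ones. I'll confirm it in an enlarged crop.

```bash
python3 - <<'E'
from h import *
np.set_printoptions(precision=4,suppress=True)
p,E=shot('top')
c=p['pixels'][80:270,240:490];cv2.imwrite('pics/crop.png',cv2.resize(c,None,fx=3.1,fy=3.1,interpolation=cv2.INTER_CUBIC)[:,:,::-1])
hsv=cv2.cvtColor(p['pixels'],cv2.COLOR_RGB2HSV)
m=((hsv[...,1]<60)&(hsv[...,2]>130)).astype(np.uint8);m[:85]=0;m[:,:295]=0;m[:,470:]=0
m=cv2.morphologyEx(m,cv2.MORPH_OPEN,np.ones((3,3)))
n,l,st,_=cv2.connectedComponentsWithStats(m);k=1+np.argmax(st[1:,4])
ys,xs=np.where(l==k)
W=np.array([onz(p,E,(u,v),.02)[:2] for u,v in zip(xs,ys)])
r=cv2.minAreaRect((W*1000).astype(np.float32));print(r,cv2.boxPoints(r))
ye=(hsv[...,0]>22)&(hsv[...,0]<35)&(hsv[...,1]>150)&(hsv[...,2]>120);ye[:,:366]=0;ye[:,425:]=0;ye[:110]=0;ye[170:]=0
pts=np.argwhere(ye)[:,::-1].astype(np.float32);cc,rr=cv2.minEnclosingCircle(pts);print('cam',cc,rr,onz(p,E,cc,.035))
re=((hsv[...,0]<6)|(hsv[...,0]>174))&(hsv[...,1]>150)&(hsv[...,2]>60)
re[:,366:425].sum()
ys,xs=np.where(re[120:170,366:425]);print('red',[(x+366,y+120) for x,y in zip(xs,ys)])
E
```

```text
((586.4553833007812, -93.40570068359375), (284.7208251953125, 219.69554138183594), 21.173524856567383) [[ 414.0293  -42.3933]
 [ 493.382  -247.2574]
 [ 758.8815 -144.4181]
 [ 679.5288   60.446 ]]
cam (392.03125, 141.96875) 21.62478256225586 [ 0.6396 -0.1155  0.035 ]
red [(np.int64(378), np.int64(136)), (np.int64(379), np.int64(136)), (np.int64(380), np.int64(136)), (np.int64(381), np.int64(136)), (np.int64(377), np.int64(137)), (np.int64(378), np.int64(137)), (np.int64(379), np.int64(137)), (np.int64(380), np.int64(137)), (np.int64(381), np.int64(137)), (np.int64(377), np.int64(138)), (np.int64(378), np.int64(138)), (np.int64(379), np.int64(138)), (np.int64(380), np.int64(138)), (np.int64(381), np.int64(138)), (np.int64(377), np.int64(139)), (np.int64(378), np.int64(139)), (np.int64(379), np.int64(139)), (np.int64(380), np.int64(139)), (np.int64(381), np.int64(139)), (np.int64(376), np.int64(140)), (np.int64(377), np.int64(140)), (np.int64(378), np.int64(140)), (np.int64(379), np.int64(140)), (np.int64(380), np.int64(140)), (np.int64(381), np.int64(140)), (np.int64(376), np.int64(141
[... 167 characters left out ...]
.int64(376), np.int64(142)), (np.int64(377), np.int64(142)), (np.int64(378), np.int64(142)), (np.int64(379), np.int64(142)), (np.int64(375), np.int64(143)), (np.int64(376), np.int64(143)), (np.int64(377), np.int64(143)), (np.int64(378), np.int64(143)), (np.int64(379), np.int64(143)), (np.int64(375), np.int64(144)), (np.int64(376), np.int64(144)), (np.int64(377), np.int64(144)), (np.int64(378), np.int64(144)), (np.int64(379), np.int64(144)), (np.int64(375), np.int64(145)), (np.int64(376), np.int64(145)), (np.int64(377), np.int64(145)), (np.int64(378), np.int64(145)), (np.int64(401), np.int64(166)), (np.int64(401), np.int64(167)), (np.int64(402), np.int64(168)), (np.int64(402), np.int64(169))]
```

View pics/crop.png

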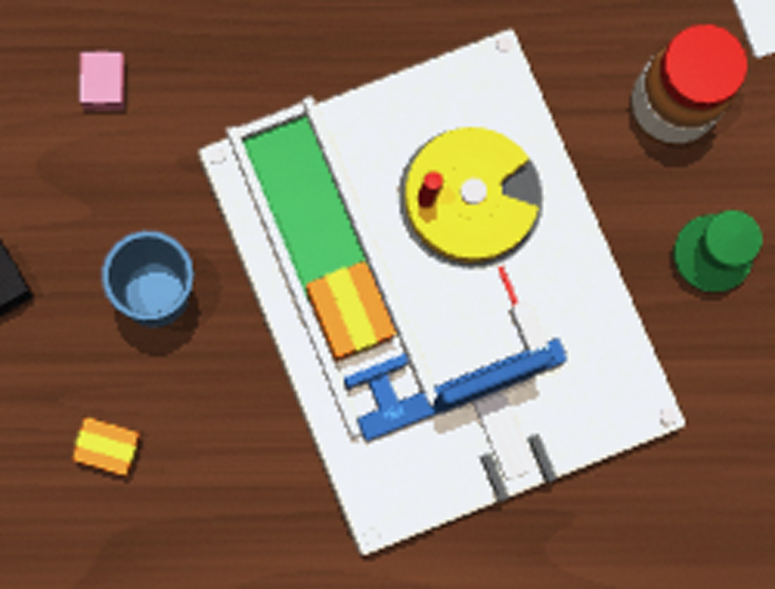

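The crop confirms the carton: the large orange and yellow one in the lane, at crop (350,310). The cam is at crop (472,192), the peg top at (433,182), left of the axis, and the notch at (522,186). So the cam sits about 79° anticlockwise of low, and the peg has to go clockwise.

```bash
cat >> h.py <<'E'
np.set_printoptions(precision=4,suppress=True)
def rows(pos,yaw,T=None):
    s=state();T=T_tool(s);sh=T[:3,:3].T@(np.array(pos)-T[:3,3])/.5
    d=-(yaw-s['orientation'][2]+180)%360-180
    d=(s['orientation'][2]-yaw+180)%360-180
    return np.round(sh,3),round(d/60,3)
def disp(C,psi,x,y):  # dispenser offset from cam axis -> world xy
    a=np.radians(psi);return np.array([C[0]+x*np.cos(a)-y*np.sin(a),C[1]+x*np.sin(a)+y*np.cos(a)])
def finger(C,psi,a,gap,r=.030,h=.0195):
    a=np.radians(a);return disp(C,psi,r*np.cos(a)-(h+gap)*np.sin(a),r*np.sin(a)+(h+gap)*np.cos(a))
E
python3 - <<'E'
from h import *
q=finger((.641,-.115),21.5,79,.015);print(q,rows([*q,.19],83.8))
E
```

```text
[ 0.6016 -0.0918] (array([ 1.027, -0.496,  0.048]), np.float64(-1.0))
```

```bash
python3 -m inch '[[1,-0.49,0.04,-1,0],[1,-0.49,0.04,-1,0],[1,-0.49,0.04,-1,0],[1,-0.49,0.04,-1,0],[1,-0.49,0.04,-1,0],[1,-0.49,0.04,-1,0],[1,-0.49,0.04,-1,0],[1,-0.49,0.04,-1,0],[1,-0.49,0.04,-1,0],[1,-0.49,0.04,-1,0],[1,-0.49,0.04,-1,0],[1,-0.49,0.04,-1,0],[1,-0.49,0.04,-1,0]]'
python3 - <<'E'
from h import *
s=state();print(s['time_s'],s['tcp_pos'],s['orientation'],s['width'])
p,E=shot('wrist');save(p,'w1.png');print(E[:3,3],E[:3,2])
for X in [(.641,-.115,.035),(.634,-.086,.081)]: print(proj(p,E,X))
for t,z in dict(cam_axis=.035,peg_top=.081,tab_top=.081,low_point=.035).items():
    for r in search_frame(p,t)[:2]: print(t,round(r['p'],2),r['location'],onz(p,E,r['location'],z)[:2])
E
```

```text
time_s: 2.78
tcp_pos: [0.5901, -0.1011, 0.1943]
orientation: [180.0, 0.0, 83.7]
force: [0.3, 0.9, 0.7]
width: 0.0004
grasp_force: 0.0
2.775 [ 0.5901 -0.1011  0.1943] [179.9805   0.011   83.7204] 0.00041127261157770906
[ 0.5993 -0.0168  0.3652] [-0.0301 -0.2925 -0.9558]
[375.2049 196.8642]
[372.5507 179.23  ]
cam_axis 0.95 [332.0, 160.2] [ 0.6029 -0.0747]
cam_axis 0.26 [245.0, 213.1] [ 0.5124 -0.1175]
peg_top 0.91 [373.9, 194.0] [ 0.6343 -0.0987]
tab_top 0.89 [244.6, 215.8] [ 0.5237 -0.1058]
tab_top 0.47 [333.8, 162.2] [ 0.6037 -0.0684]
low_point 0.62 [374.6, 192.4] [ 0.6407 -0.1105]
```

View pics/w1.png

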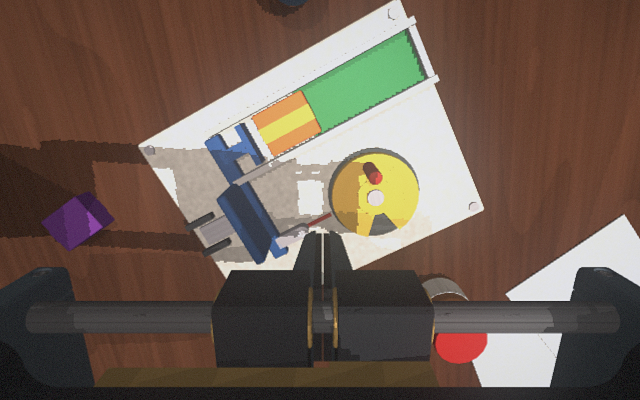

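The wrist view shows the cam hub at (375,198) and the peg top at about (375,179). Both agree with the projected estimate. The notch is at (383,222).

```bash
python3 - <<'E'
from h import *
q=finger((.641,-.115),21.5,79,.012);print(q,rows([*q,.052],100.5))
E
```

```text
[ 0.6046 -0.0912] (array([0.021, 0.026, 0.284]), np.float64(-0.279))
```

```bash
python3 -m inch '[[0.021,0.026,0,-0.15,0],[0.021,0.026,0,-0.28,0],[0.021,0.026,0.1,-0.28,0],[0.021,0.026,0.2,-0.28,0],[0.021,0.026,0.26,-0.28,0],[0.021,0.026,0.284,-0.28,0],[0.021,0.026,0.284,-0.28,0]]'
python3 - <<'E'
from h import *
C=(.641,-.115)
for a in range(79,-8,-8): print(a,*rows([*finger(C,21.5,a,-.000),.052],21.5+a))
E
```

```text
time_s: 3.9
tcp_pos: [0.6048, -0.091, 0.0518]
orientation: [-180.0, -0.0, 100.6]
force: [0.3, 0.5, 0.6]
width: 0.0006
grasp_force: 0.0
79 [-0.001  0.023 -0.   ] 0.002
71 [ 0.004  0.032 -0.   ] 0.135
63 [ 0.008  0.041 -0.   ] 0.269
55 [ 0.01   0.051 -0.   ] 0.402
47 [ 0.011  0.061 -0.   ] 0.535
39 [ 0.01   0.071 -0.   ] 0.669
31 [ 0.008  0.081 -0.   ] 0.802
23 [ 0.005  0.09  -0.   ] 0.935
15 [ 0.001  0.099 -0.   ] 1.069
7 [-0.005  0.107 -0.   ] 1.202
-1 [-0.012  0.115 -0.   ] 1.335
```

```bash
python3 -m inch '[[-0.001,0.012,0,0,0],[-0.001,0.023,0,0,0],[0.004,0.032,0,0.135,0],[0.008,0.041,0,0.27,0],[0.01,0.051,0,0.4,0],[0.011,0.061,0,0.535,0],[0.01,0.071,0,0.67,0],[0.008,0.081,0,0.8,0],[0.005,0.09,0,0.935,0],[0.005,0.09,0,0.935,0]]'
python3 - <<'E'
from h import *
p,E=shot('wrist');save(p,'w2.png')
p,E=shot('top');cv2.imwrite('pics/t2.png',cv2.resize(p['pixels'][80:270,240:490],None,fx=3.1,fy=3.1)[:,:,::-1])
C=(.641,-.115)
for a in [23,15,7,3,0,-3]: print(a,*rows([*finger(C,21.5,a,-.000),.052],21.5+a))
E
```

```text
time_s: 5.15
tcp_pos: [0.6483, -0.0799, 0.0524]
orientation: [-180.0, 0.0, 44.6]
force: [-2.8, 0.6, 0.4]
width: 0.0
grasp_force: 1.3
23 [0.    0.001 0.001] 0.003
15 [0.005 0.01  0.001] 0.136
7 [0.009 0.019 0.001] 0.269
3 [0.01  0.024 0.001] 0.336
0 [0.011 0.027 0.001] 0.386
-3 [0.011 0.031 0.001] 0.436
```

View pics/w2.png

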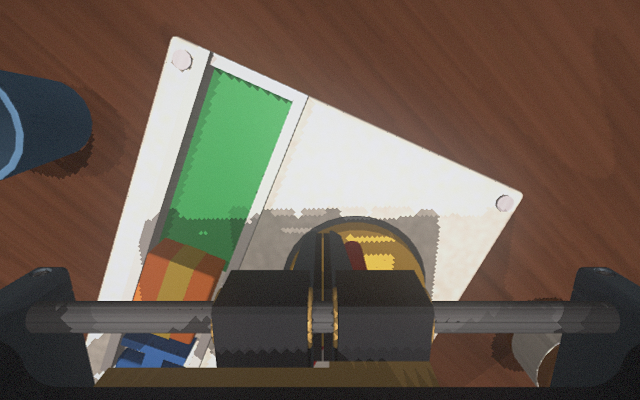

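The peg at (357,255) touches the right side of the fingers, and the cam is turning with it. I'll finish the arc, back off, rise and look.

```bash
python3 -m inch '[[0.005,0.01,0,0.135,0],[0.009,0.019,0,0.27,0],[0.01,0.024,0,0.335,0],[0.011,0.028,0,0.39,0],[0.011,0.028,0,0.39,0],[0.011,0.008,0,0.39,0],[0.011,0,-0.02,0.39,0],[0,-0.03,-0.12,0.39,0],[-0.1,-0.05,-0.24,0.39,0],[-0.2,-0.05,-0.3,0.39,0],[-0.3,-0.05,-0.3,0.39,0],[-0.3,-0.05,-0.3,0.39,0]]'
python3 - <<'E'
from h import *
s=state();print(s['tcp_pos'],s['orientation'])
p,E=shot('wrist');save(p,'w3.png')
C=np.array([.641,-.115])
for d in (-20,-10,0,10,20):
    q=disp(C,21.5,.03*np.cos(np.radians(d)),.03*np.sin(np.radians(d)));print(d,proj(p,E,[*q,.081]))
print('cam',proj(p,E,[*C,.035]),'tab at 0',proj(p,E,[*disp(C,21.5,-.127,.04),.081]))
E
```

```text
time_s: 6.75
tcp_pos: [0.5223, -0.1697, 0.2043]
orientation: [179.8, -0.1, 20.9]
force: [0.2, 1.5, -0.6]
width: 0.0001
grasp_force: 0.0
[ 0.5223 -0.1697  0.2043] [179.8151  -0.1241  20.9271]
-20 [324.4771  -8.2143]
-10 [317.5956 -10.2289]
0 [310.5013 -10.8607]
10 [303.431  -10.0865]
20 [296.6205  -7.934 ]
cam [312.593   43.0148] tab at 0 [267.778  195.7586]
```

View pics/w3.png

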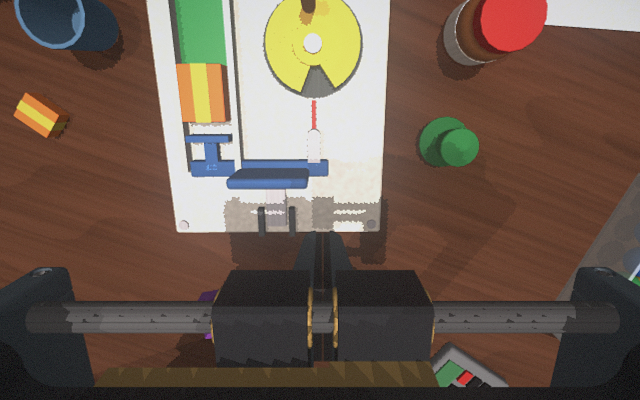

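The notch mouth, centred at about (316,93), faces the red line at (314,115). It's about 3° off low, well within tolerance. The tab is at (268,180), with clear space behind it, and the carton at (202,93) hasn't been disturbed. Next is the tab.

```bash
python3 - <<'E'
from h import *
C=np.array([.641,-.115])
for x in (-.118,-.028): print(x,*rows([*disp(C,21.5,x-.055,.04),.05],21.5))
E
```

```text
-0.118 [-0.09  -0.093  0.307] -0.008
-0.028 [ 0.09  -0.095  0.307] -0.008
```

```bash
python3 -m inch '[[-0.1,-0.093,0,-0.008,0],[-0.1,-0.093,0.1,-0.008,0],[-0.1,-0.093,0.2,-0.008,0],[-0.1,-0.093,0.28,-0.008,0],[-0.1,-0.093,0.307,-0.008,0],[-0.1,-0.093,0.307,-0.008,0],[-0.08,-0.093,0.307,-0.008,0],[-0.06,-0.093,0.307,-0.008,0],[-0.04,-0.093,0.307,-0.008,0],[-0.025,-0.094,0.307,-0.008,0],[-0.01,-0.094,0.307,-0.008,0],[0.005,-0.094,0.307,-0.008,0]]'; python3 -m inch '[[0.015,0,0,0,0],[0.03,0,0,0,0],[0.042,0,0,0,0],[0.054,0,0,0,0],[0.066,0,0,0,0],[0.075,0,0,0,0],[0.075,0,0,0,0]]'; python3 - <<'E'
from h import *
C=np.array([.641,-.115]);print(rows([*disp(C,21.5,-.083,.04),.05],21.5))
E
```

```text
time_s: 8.3
tcp_pos: [0.5092, -0.1227, 0.0484]
orientation: [-180.0, 0.1, 21.6]
force: [-2.5, -2.1, 2.6]
width: 0.0004
grasp_force: 1.6
time_s: 9.18
tcp_pos: [0.5451, -0.1086, 0.0484]
orientation: [180.0, -0.1, 21.6]
force: [0.7, -0.0, 0.9]
width: 0.0005
grasp_force: 0.1
(array([ 0.008,  0.002, -0.003]), np.float64(0.002))
```

```bash
python3 -m inch '[[0.006,0,0,0,0],[0.01,0,0,0,0]]'; python3 -m inch '[[0.005,0,0,0,0],[0.009,0,0,0,0]]'
```

```text
time_s: 9.43
tcp_pos: [0.5464, -0.108, 0.0484]
orientation: [-180.0, 0.3, 21.7]
force: [-11.3, -8.1, 7.8]
width: 0.0006
grasp_force: 6.3
time_s: 9.68
tcp_pos: [0.5463, -0.108, 0.0485]
orientation: [-179.9, 0.9, 21.7]
force: [-20.8, -15.0, 15.4]
width: 0.0005
grasp_force: 12.4
```

The tab has come up hard against a stop. I'll back off, rise, and check it.

```bash
python3 -m inch '[[-0.02,0,0,0,0],[-0.06,0,0,0,0],[-0.09,0,-0.05,0,0],[-0.11,0,-0.15,0,0],[-0.11,0,-0.27,0,0],[-0.11,0,-0.3,0,0],[-0.11,0,-0.3,0,0]]'
python3 - <<'E'
from h import *
p,E=shot('wrist');save(p,'w4.png')
C=np.array([.641,-.115])
for t in (.043,.055,.060,.065): print(t,'tab',proj(p,E,[*disp(C,21.5,-.127+t,.04),.081]))
print('cam',proj(p,E,[*C,.035]),'bay ends',[proj(p,E,[*disp(C,21.5,x-.055,.1),.02]) for x in (.03,.144)])
p,E=shot('top');cv2.imwrite('pics/t4.png',cv2.resize(p['pixels'][80:270,240:490],None,fx=3.1,fy=3.1,interpolation=cv2.INTER_CUBIC)[:,:,::-1])
for t in (.043,.055,.065): print(t,'tab top-view crop',(proj(p,E,[*disp(C,21.5,-.127+t,.04),.081])-[240,80])*3.1)
print('bay crop',[(proj(p,E,[*disp(C,21.5,x-.055,.1),.02])-[240,80])*3.1 for x in (.03,.144)])
E
```

```text
time_s: 10.55
tcp_pos: [0.5027, -0.1255, 0.1992]
orientation: [179.9, -0.2, 21.6]
force: [0.1, 0.9, -0.6]
width: 0.0004
grasp_force: 0.0
0.043 tab [324.2818 143.5927]
0.055 tab [324.3366 128.5444]
0.06 tab [324.3598 122.1648]
0.065 tab [324.3833 115.7195]
cam [370.2092  39.862 ] bay ends [array([259.4779,  71.532 ]), array([252.7317, -73.8688])]
0.043 tab top-view crop [473.9893 323.0928]
0.055 tab top-view crop [466.0245 304.5871]
0.065 tab top-view crop [459.4078 289.2136]
bay crop [array([337.6105, 289.4998]), array([269.8627, 127.886 ])]
```

View pics/w4.png

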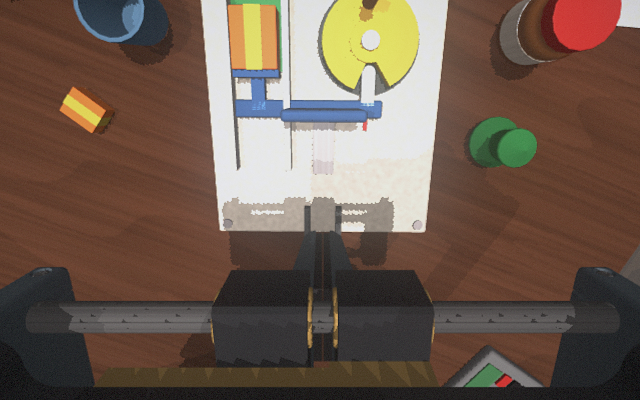

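View pics/t4.png

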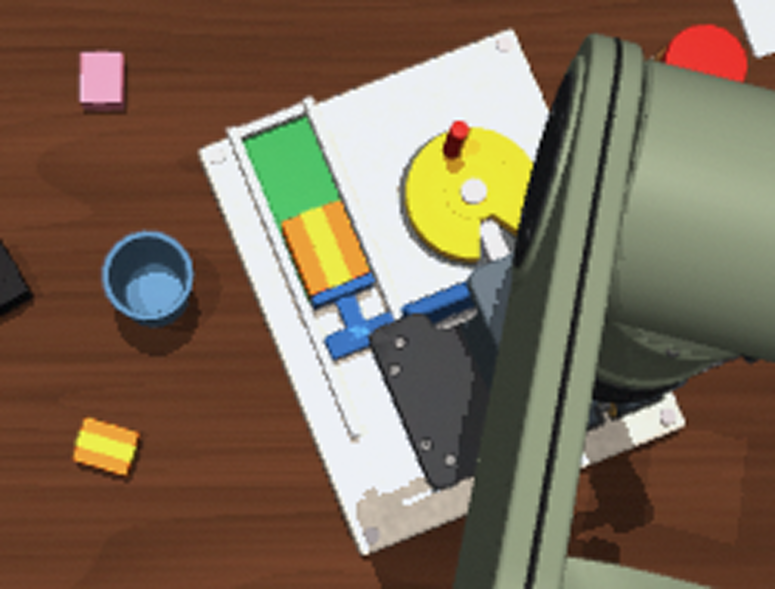

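The wrist view has the tab top centred at about row 114.5, and full travel of 0.065 m predicts row 115.7. The nose is in the notch at (370,80), and the blade has pushed the carton onto the green floor at (253,37). The jar, top and cup are where they were, and the tool is clear.

```bash
python3 -c "
from station import *
print(job_done())"
```

```text
the job is handed in; nothing more can be done
None
```

I handed the job in after about 11 s of robot time: the cam was turned to its low point, the slide pushed to its stop, and the carton moved into the green bay. The jar, top and cup were left untouched and the arm finished clear; the hand-in gave no verdict.

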